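# Push the row of screw jars home on their rail and shut the keeper

### The arm

A 7-joint arm with a two-finger parallel gripper is mounted at the origin on a cart in front of the work surface, level with it; the furniture and walls round the work are solid. World frame = base frame: x ahead of the robot, y to its left, z up, the work surface at z = 0. Lengths are in mm, angles in rad, forces in N, time in s.
With the tool pointing down it reaches from about 425 to 1025 mm from the base axis. Payload 9.4 kg.
Tool frame: the origin (TCP) lies at the very end of the fingers, on their centre line; the grasp point (between the pads) lies 19 mm behind it; z points along the fingers, y is the line along which they close (so a half turn about z gives the same grasp; the last joint's range is limited). The gripper opens to 85 mm and grips with 20 to 120 N. Pads are 22 mm wide; open, the fingers measure 114 mm over their backs; the gripper's body (76 mm by 85 mm) begins 54 mm behind the grasp point. The pads swing forward as they close: fully open they stand 13 mm farther back than shut.
Start: joints at [-1.319, 0.599, -0.003, 1.599, 0.002, 0.943, -0.08], TCP at [234.112, 686.16, 231.275] pointing down, gripper open.
Joint ranges: [-2.57, 2.57], [-0.35, 1.97], [-1.29, 1.29], [0.11, 2.56], [-1.05, 4.19], [0.11, 1.86], [-2.63, 2.63]. Speed limits (rad/s): [2.22, 2.22, 3.01, 3.01, 3.14, 3.14, 3.14].

### API

Orientations are given as a rotation vector (axis times angle).
In Python, from bench import manip gives the robot as it stands. The module is installed in compiled form; this text tells all that it offers.
- The arm moves only by the tool apply_moves, never from a script. Its arguments are lists of equal length, an entry for each row: "slide": the shift along the tool's x, y, z in units of 10 cm (1.0 is 10 cm), a list of three; "twist": the turn, a rotation vector about the tool's x, y, z in units of 6 degrees (1.0 is 6 degrees), a list of three. In form: {"slide": [[dx, dy, dz], ...], "twist": [[rx, ry, rz], ...]}. A call has 1 to 10 rows; each row shifts and turns the commanded pose from where the row before left it, along the tool's axes as they then stand; what a row does not reach is not made up. A row lasts 1/8 s, in which the tool goes at most 62.5 mm and 10.7 degrees, less where a joint would pass 70% of its speed; a pose out of reach is approached as far as the arm can. A call with a number of a shift or a turn outside -1 to 1 is refused whole. A call with a gripper value outside its range is refused whole. "gripper" is the opening, from -1 (shut) to 1 (fully open), so that 0 is half open, set as the call begins (left out, the last holds). The fingers move at their own pace and stop on an object; "force" is the grip in N (left out, the last holds). Time passes only in rows, so rows that do not move let the fingers close. It gives the time, the measured TCP pose, the force, the opening and the grip force at its end, in the units of the state.
- manip.get_obs(): the state, without advancing time (a new reading comes with each control period).
- manip.capture(name): name is "scene" or "side" or "wrist"; returns a dict with "image" (400x640x3 uint8, red, green, blue), "fx", "fy", "cx", "cy" (pixels), "camera_from_world" (4x4, takes a point from world to camera coordinates). Camera axes: x right, y down, z forward; pixel columns grow to the right and rows downward; lengths in mm; the calibration is good to about 2 mm. A picture is of the moment at which its call begins. There is no depth.
- manip.finish_job(): hands the job in; it is judged then, once.
The state is a dict: "clock": time; "q": joint angles; "qd": joint speeds; "tau": joint torques, N m; "position": TCP position; "tcp_rot": TCP orientation; "contact_force": force on the tool from outside, world axes, zero at the start; "moment": the same for the moment, N m; "opening": finger opening in mm; "gripper_force": force on a finger pad.
Only numpy, scipy, OpenCV 4.12 (cv2) and the standard library are available. Lean on these libraries where they do the work, as an engineer would, in place of code of your own. Each camera call takes 0.05 s, during which the arm holds its last target. There are 200 camera calls.

### The job

Without gripping or lifting anything, push the row of four screw jars along their rail with your fingertips, as one train, until the row is fully home against the end stop with no gaps. Then, with a fingertip, swing the keeper arm fully shut across the rail behind the last jar, and let go. Leave the other things on the bench where they are.

Things in the scene. Friction and masses are not known exactly. Their poses are not given: they have to be found in the camera images.
- rail: Low aluminium channel fixed to the bench, 340 mm long (own y axis), 61 mm wide, open at its +y end, dark end stop at its -y end. Origin: mid length and width, at bench level; z up. Floor 4 mm thick; side walls' tops 16 mm above the bench, 49 mm apart inside. Jars travel towards -y; home, their centres lie at about y = -132, -86, -40 and +6 mm.
- stop_face (a point): Point on the jar-side face of the end stop, on the channel's centre line, 155 mm from the rail's origin towards -y, 27 mm above the bench; the stop is 40 mm high. Axes as the rail's.
- jar_1: Round screw jar with a screw-on blue lid, 46 mm diameter, 53 mm high, about 0.12 kg, number 1 of four alike, counted from the end stop (the lead jar, nearest the stop). Origin: centre of its underside, 4 mm above the bench; z up. It stands upright in the channel touching its neighbours (gaps under 0.5 mm). It may spin about its own axis.
- jar_2: Round screw jar with a screw-on blue lid, 46 mm diameter, 53 mm high, about 0.12 kg, number 2 of four alike, counted from the end stop. Origin: centre of its underside, 4 mm above the bench; z up. It stands upright in the channel touching its neighbours (gaps under 0.5 mm). It may spin about its own axis.
- jar_3: Round screw jar with a screw-on blue lid, 46 mm diameter, 53 mm high, about 0.12 kg, number 3 of four alike, counted from the end stop. Origin: centre of its underside, 4 mm above the bench; z up. It stands upright in the channel touching its neighbours (gaps under 0.5 mm). It may spin about its own axis.
- jar_4: Round screw jar with a screw-on blue lid, 46 mm diameter, 53 mm high, about 0.12 kg, number 4 of four alike, counted from the end stop (the last jar, farthest from the stop, the one to push on). Origin: centre of its underside, 4 mm above the bench; z up. It stands upright in the channel touching its neighbours (gaps under 0.5 mm). It may spin about its own axis.
- keeper (a joint): Angle (rad) of the keeper arm about its upright pivot beside the channel, at rail x = +42, y = +40 mm. 0 = shut: arm square across the channel along the rail's -x, just behind the last jar's home place; a limit. Grows clockwise from above as it opens: at 1.57 it points along rail +y; limit 2.0. Stays where left (about 0.4 N at its end). Shuts only if the jars are home.
- keeper_tab (a point): End of the keeper arm, on the axis of the 10 mm upright pin there, 75 mm from the pivot axis and 39 mm above the bench; the pin spans 22 to 58 mm above the bench. The arm is a dark flat bar, 6 mm thick, 16 mm tall, spanning 21 to 38 mm above the bench (5 mm over the side walls).
- film_can: Bystander, to be left alone: black film canister with grey lid, 34 mm wide, 50 high, upright beside the rail. Origin: centre of its underside.
- eraser_b: Bystander, to be left alone: block eraser, 21x46x13 mm, lying beside the rail. Origin: centre of its underside.
- yellow_screwdriver: Bystander, to be left alone: small yellow-handled screwdriver, 97 mm long, lying beside the rail. Origin: centre of its underside.
- black_tweezers: Bystander, to be left alone: black tweezers, 118 mm long, lying on the bench. Origin: centre of its underside.
- spray_bottle: Bystander, to be left alone: slim white spray bottle with blue top, 31 mm wide, 120 high, upright on the bench. Origin: centre of its underside.
- blue_screwdriver: Bystander, to be left alone: small blue-handled screwdriver, 97 mm long, lying on the bench. Origin: centre of its underside.
Things that resemble listed ones, but are neither listed nor needed, are in the scene too. What is shaped like the jar_4 but orange is not meant.

How it is judged:
By the outcome, as a careful person would: the job done as asked, in the order asked, and still so for the second after the job is handed in, with the robot touching nothing.
It also fails if it takes over 54 s, if anything falls off the work surface, if the arm or the gripper's body presses on something with over 40 N, if the wrist force passes 120 N, or if a joint passes its speed limit or range.

## Working session

There is one attempt and no reset: what is moved stays moved. The work goes in short steps, Python scripts to look and compute and a tool call to move; the robot and the scene stay as the last step left them, time stands still between calls to the robot, and variables do not carry over. Pictures are saved under pics/ and viewed, at most 10 in all, crops included, and the job is handed in when it is done.

Besides the shell and the picture viewer there is one more tool, called as name(argument=value, ...) on one line, values as JSON. apply_moves: Moves the arm, as the interface text tells. Its arguments: {"type":"object","properties":{"slide":{"type":"array","items":{"type":"array","items":{"type":"number"}}},"twist":{"type":"array","items":{"type":"array","items":{"type":"number"}}},"gripper":{"type":"number"},"force":{"type":"number"}},"required":["slide","twist"]}

```bash
mkdir -p pics
python3 - <<'E'
from bench import manip
import cv2,numpy as np,pickle
d={}
for n in("scene","side"):
    c=manip.capture(n);d[n]=c;cv2.imwrite(f"pics/{n}0.png",cv2.resize(c["image"][:,:,::-1],(800,500),interpolation=cv2.INTER_CUBIC))
    print(n,c["fx"],c["cx"],c["cy"],np.round(c["camera_from_world"],3).tolist())
pickle.dump(d,open("c0.pkl","wb"))
o=manip.get_obs();print(o["clock"],o["position"],o["tcp_rot"],o["opening"])
E
```

```text
scene 448.5331840672311 317.4304550751243 201.6943250215785 [[0.503, -0.864, -0.017, -250.593], [-0.549, -0.304, -0.778, 324.55], [0.668, 0.401, -0.627, 1008.241], [0.0, 0.0, 0.0, 1.0]]
side 470.4322380279353 319.5444054729621 206.1399668357591 [[-0.992, -0.124, -0.016, 529.476], [-0.07, 0.657, -0.751, 68.618], [0.104, -0.744, -0.66, 1092.312], [0.0, 0.0, 0.0, 1.0]]
0.1 [233.97883763 685.77193823 230.49924169] [-5.14050095e-01 -3.09912555e+00  2.16694441e-03] 85.17938642774999
```

View pics/scene0.png

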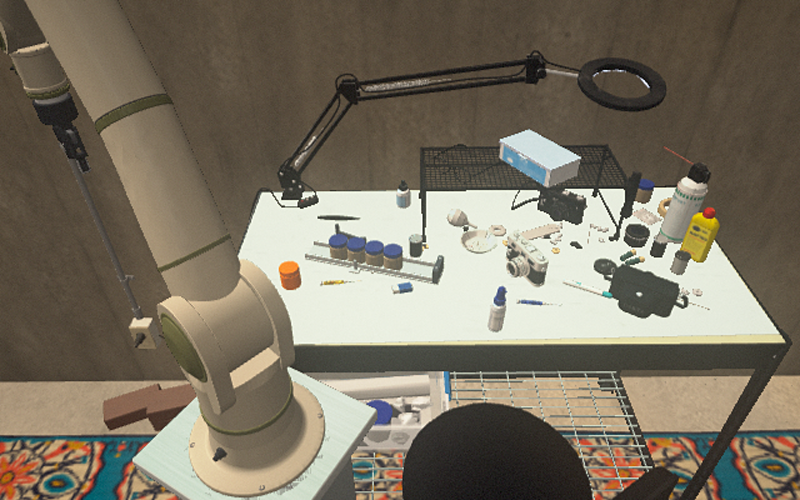

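View pics/side0.png

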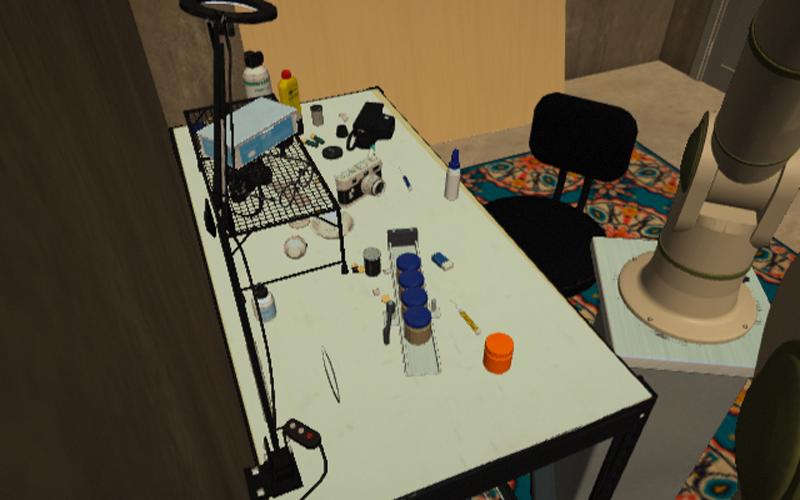

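The scene view shows the rail from about (310,255) to (440,270) with four blue-lidded jars. In the side view the stop is at (403,237), jar 4 at (417,320) and the keeper arm at (388,320). I'll enlarge both.

Run:
```python
import cv2,pickle
d=pickle.load(open("c0.pkl","rb"))
for n,(x,y,w,h) in dict(scene=(235,170,130,65),side=(280,170,105,135)).items():
    s=6 if n=="scene" else 4.4
    im=d[n]["image"][y:y+h,x:x+w,::-1]
    cv2.imwrite(f"pics/{n}1.png",cv2.resize(im,None,fx=s,fy=s,interpolation=cv2.INTER_CUBIC))
```

```text
(no output)
```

View pics/scene1.png

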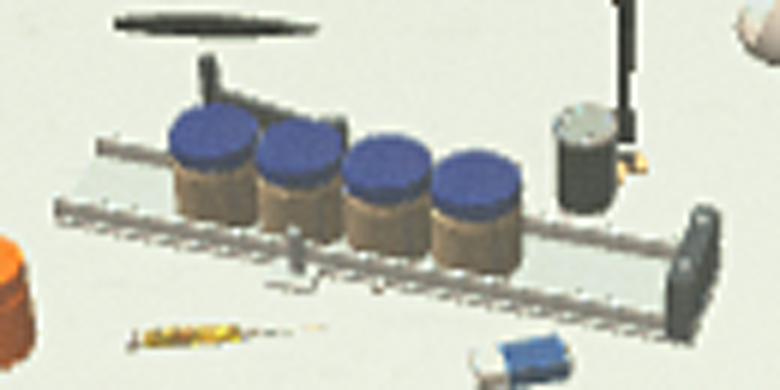

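View pics/side1.png

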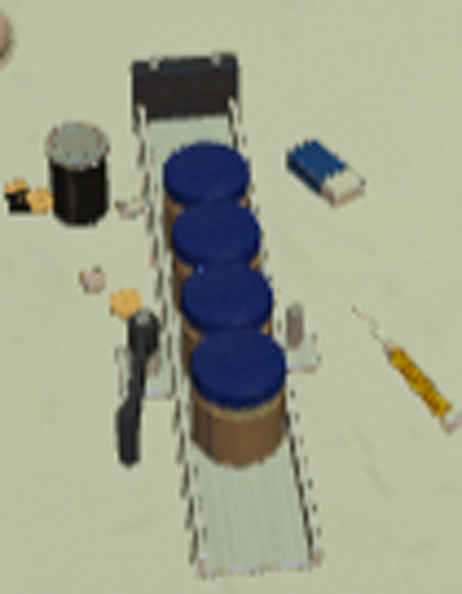

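The crops show lid-top centres at scene crop (214,132), (300,147), (387,163), (476,179) and side crop (238,360), (226,294), (216,230), (206,172). The keeper pin top is at (207,57) in scene and (130,406) in side, so the keeper is wide open on the far side. The rail's open-end corners also show in both views.

```bash
cat > h.py <<'E'
import numpy as np,pickle
from scipy.optimize import least_squares
d=pickle.load(open("c0.pkl","rb"))
def ray(n,u,v,z):
    c=d[n];T=c["camera_from_world"];R=T[:3,:3];o=-R.T@T[:3,3]
    r=R.T@np.array([(u-c["cx"])/c["fx"],(v-c["cy"])/c["fy"],1]);return o+r*(z-o[2])/r[2]
def sc(p,z):return ray("scene",p[0]/6+235,p[1]/6+170,z)
def si(p,z):return ray("side",p[0]/4.4+280,p[1]/4.4+170,z)
E
python3 - <<'E'
from h import *
np.set_printoptions(precision=1,suppress=True)
A=[(214,132),(300,147),(387,163),(476,179)];B=[(238,360),(226,294),(216,230),(206,172)]
P=[]
for a,b in zip(A,B):
    print(sc(a,57)[:2],si(b,57)[:2]);P+=[(sc(a,57)+si(b,57))[:2]/2]
P=np.array(P);v=P[0]-P[3];print("dist",np.linalg.norm(v)/3,"diry",v/np.linalg.norm(v))
print("end corners scene",sc((58,203),16)[:2],sc((100,141),16)[:2]);print("side +x,-x",si((195,567),16)[:2],si((320,555),16)[:2])
print("pin",sc((207,57),58)[:2],si((130,406),58)[:2]);print("pivot top?",sc((342,120),38)[:2],si((143,315),38)[:2])
print("stop top", sc((682,255),40)[:2],sc((706,208),40)[:2],si((133,66),40)[:2],si((238,60),40)[:2])
E
```

```text
[479.8 151.1] [482.2 158.3]
[490.4 106.4] [492.6 114.8]
[500.5  61.5] [502.5  69.6]
[510.9  16.5] [512.6  26. ]
dist 45.63993925443549 diry [-0.2  1. ]
end corners scene [434.2 220.6] [486.5 232.9]
side +x,-x [492.3 250.6] [436.1 237.4]
pin [529.7 190.2] [529.1 193.8]
pivot top? [539.8 114.4] [534.3 115.2]
stop top [526.5 -89.2] [564.2 -83.2] [566.6 -79. ] [507.5 -90.7]
```

```bash
cat > ov.py <<'E'
from h import *
import cv2
def proj(n,P):
    c=d[n];T=c["camera_from_world"];q=np.asarray(P,float)@T[:3,:3].T+T[:3,3]
    return np.c_[c["fx"]*q[:,0]/q[:,2]+c["cx"],c["fy"]*q[:,1]/q[:,2]+c["cy"]]
def lines(p):
    x,y,a,s,th=p
    R=np.array([[np.cos(a),-np.sin(a),0],[np.sin(a),np.cos(a),0],[0,0,1]]);W=lambda L:np.array(L)@R.T+[x,y,0]
    o=[]
    for X in(-30.5,30.5):o+=[W([(X,-170,16),(X,170,16),(X,170,0)])]
    o+=[W([(-30,-155,40),(30,-155,40)])]
    t=np.linspace(0,2*np.pi,40)
    for k in range(4):
        for z in(4,57):o+=[W(np.c_[23*np.cos(t),s-46.2*k+23*np.sin(t),0*t+z])]
    # keeper: angle 0 -> -x, clockwise
    dx,dy=-np.cos(th),np.sin(th);o+=[W([(42,40,38),(42+75*dx,40+75*dy,38)]),W([(42+75*dx,40+75*dy,22),(42+75*dx,40+75*dy,58)])]
    return o
def overlay(p,name):
    out=[]
    for n,(x,y,w,h),s in(("scene",(235,170,130,65),6),("side",(280,170,105,135),5)):
        im=cv2.resize(np.ascontiguousarray(d[n]["image"][y:y+h,x:x+w,::-1]),None,fx=s,fy=s,interpolation=cv2.INTER_CUBIC)
        for L in lines(p):cv2.polylines(im,[np.int32(((proj(n,L)-[x,y]+.5)*s).round())],False,(0,0,255),1)
        out.append(im)
    if name: 
        b=cv2.resize(out[1],None,fx=.88,fy=.88);cv2.imwrite("pics/ov_side%s.png"%name,b);cv2.imwrite("pics/ov_scene%s.png"%name,out[0])
        cv2.imwrite("pics/ov%s.png"%name,np.hstack([cv2.resize(out[1],(380,489))[:, :],cv2.copyMakeBorder(out[0][:, :],0,99,0,0,cv2.BORDER_CONSTANT)])[:, :])
E
python3 - <<'E'
from ov import *
A=[(214,132),(300,147),(387,163),(476,179)];B=[(238,360),(226,294),(216,230),(206,172)]
def res(p):
    x,y,a,s,th=p;r=[]
    L=lines(p)
    for k in range(4):
        c=L[3+2*k+1][:-1].mean(0,keepdims=True)
        r+=list(proj("scene",c)[0]-np.array(A[k])/6-[235,170]);r+=list(proj("side",c)[0]-np.array(B[k])/4.4-[280,170])
    t=L[-1][1:]
    r+=list(proj("scene",t)[0]-np.array((207,57))/6-[235,170]);r+=list(proj("side",t)[0]-np.array((130,406))/4.4-[280,170])
    e=L[2];r+=list(proj("side",e).ravel()-(np.array([(133,80),(238,74)])/4.4+[280,170]).ravel())
    e=np.array([L[0][1],L[1][1]]);r+=list(proj("scene",e).ravel()-(np.array([(58,199),(100,139)])/6+[235,170]).ravel())
    return r
f=least_squares(res,[510,70,.229,80,1.9],x_scale=[10,10,.1,10,.1]);print(f.x.round(3));print(np.round(f.fun,1).reshape(-1,2).tolist())
overlay(f.x,"0")
import cv2
a=cv2.imread("pics/ov_side0.png");b=cv2.imread("pics/ov_scene0.png");b=cv2.resize(b,(780,390))
cv2.imwrite("pics/ova.png",a)
E
```

```text
[5.02203e+02 6.90240e+01 2.28000e-01 8.93950e+01 1.74000e+00]
[[-0.9, -0.9], [0.2, -0.7], [-0.9, -0.8], [0.2, -1.2], [-0.9, -0.9], [-0.0, -1.1], [-0.9, -0.9], [-0.1, -1.4], [-0.6, -0.2], [-0.1, -0.5], [23.5, -4.1], [-24.1, -0.9], [-1.9, 0.0], [-0.9, -1.6]]
```

View pics/ova.png

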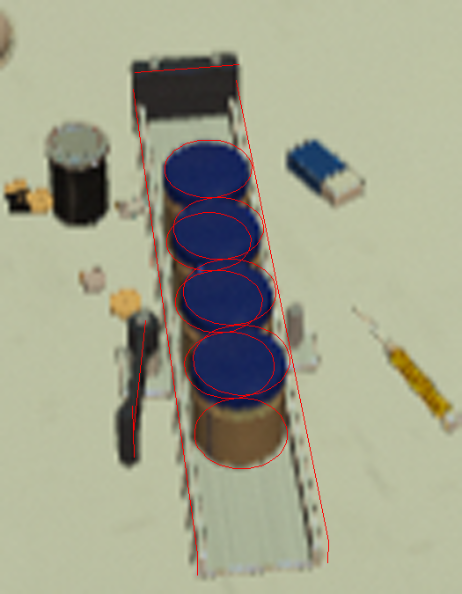

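View pics/ov_scene0.png

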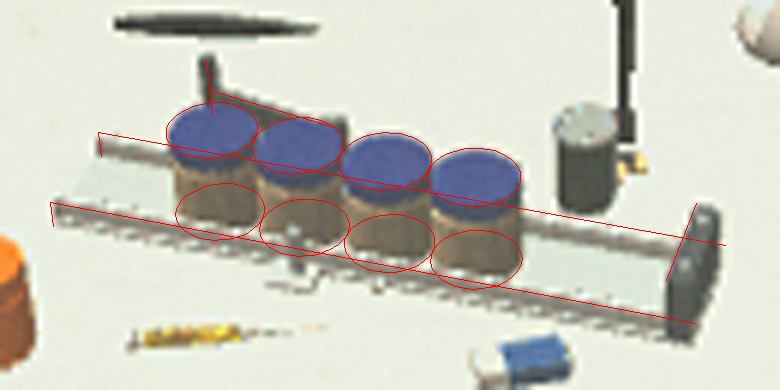

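```bash
cat > fit.py <<'E'
from ov import *
A=[(214,132),(300,147),(387,163),(476,179)];B=[(238,362),(226,296),(216,232),(206,174)]
def res(p):
    L=lines(p[:5]);r=[];oS=np.array([p[5],p[6]]);oD=np.array([p[7],p[8]])
    S=lambda P,q:list(proj("scene",P)[0]+oS-np.array(q)/6-[234.5,169.5]);D=lambda P,q:list(proj("side",P)[0]+oD-np.array(q)/4.4-[279.5,169.5])
    for k in range(4):
        c=L[3+2*k+1][:-1].mean(0,keepdims=True);r+=S(c,A[k])+D(c,B[k])
    lo=proj("scene",L[3]);r+=[lo[:,1].max()+oS[1]-(225/6+169.5)]
    lo=proj("scene",L[9]);r+=[lo[:,1].max()+oS[1]-(277/6+169.5)]
    lo=proj("side",L[3]);r+=[lo[:,1].max()+oD[1]-(466/4.4+169.5)]
    t=L[-1][1:];r+=S(t,(207,56))+D(t,(130,404))
    r+=D(L[2][1:],(134,76))+D(L[2][:1],(238,72))
    r+=S(L[2][:1],(668,265))
    r+=S(L[0][1:2],(58,199))+S(L[1][1:2],(100,140))+D(L[1][1:2],(195,560))+D(L[0][1:2],(320,548))
    return np.r_[r,p[5:9]/1.0]
f=least_squares(res,[502,69,.228,89,1.74,0,0,0,0],x_scale=[10,10,.1,10,.1,1,1,1,1],loss="soft_l1")
if __name__=="__main__":
    print(f.x.round(3));print(np.round(res(f.x),1).tolist())
    overlay(f.x[:5],"1")
    L=lines(f.x[:5]);print("pin",L[-1][1].round(1));c=L[4][:-1].mean(0);print("jar4",c.round(1))
E
python3 fit.py; python3 -c "
from bench import manip
import numpy as np
from scipy.spatial.transform import Rotation as R
print(R.from_rotvec(manip.get_obs()['tcp_rot']).as_matrix().round(3))"
```

```text
[5.03842e+02 7.03340e+01 2.25000e-01 8.88260e+01 1.72800e+00 3.61000e-01
 1.05000e-01 2.32000e-01 6.63000e-01]
[0.1, -0.7, -0.1, 0.2, 0.0, -0.6, 0.1, -0.3, 0.1, -0.7, -0.1, -0.2, 0.0, -0.7, -0.1, -0.6, 2.1, 1.7, 1.4, 0.2, 0.3, -0.1, 1.4, -0.2, 0.1, -0.1, -0.8, -0.1, 2.2, -1.0, 0.1, 0.1, -1.7, -0.5, -0.5, 1.0, -0.4, 0.4, 0.1, 0.2, 0.7]
pin [530.8 193.5  58. ]
jar4 [484.  156.9  57. ]
[[-0.946  0.323 -0.   ]
 [ 0.323  0.946 -0.001]
 [-0.    -0.001 -1.   ]]
```

View pics/ov1.png

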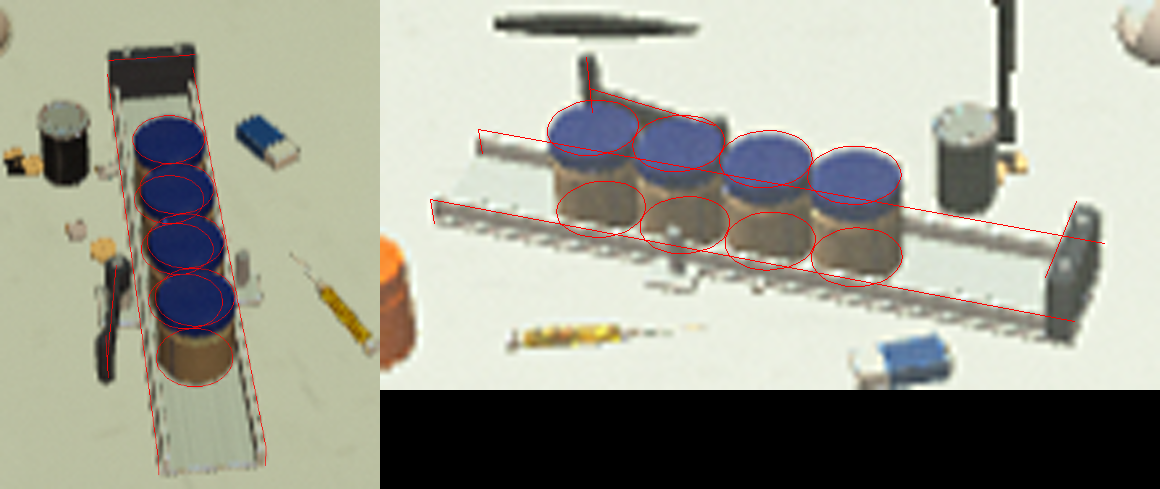

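The overlay matches to about 2–3 mm. The rail origin is at about (504,70) with yaw 0.225, jar 4 is at rail y ≈ 89, and the keeper is at about 1.73 rad. I'll align tool y with rail y, shut the gripper and approach.

apply_moves(slide=[[0, 0, 0], [0, 0, 0], [0, 0, 0], [0, 0, 0], [0, 0, 0]], twist=[[0, 0, -1.3], [0, 0, -1.3], [0, 0, -1.3], [0, 0, -1.4], [0, 0, 0]], gripper=-1)

```text
out of range: row 4 has -1.4, outside -1 to 1
```

apply_moves(slide=[[-0.12, -0.5, 0.1], [-0.12, -0.5, 0.1], [-0.12, -0.5, 0.1], [-0.12, -0.5, 0.1], [-0.12, -0.5, 0.1], [-0.12, -0.5, 0.1], [-0.12, -0.5, 0.1], [-0.12, -0.5, 0.1], [-0.12, -0.5, 0.1], [0, 0, 0]], twist=[[0, 0, 0], [0, 0, 0], [0, 0, 0], [0, 0, 0], [0, 0, 0], [0, 0, 0], [0, 0, 0], [0, 0, 0], [0, 0, 0], [0, 0, 0]])

```text
clock: 1.35
position: [182.6, 249.3, 139.7]
tcp_rot: [-0.501, -3.066, 0.114]
contact_force: [0.6, -0.1, -0.1]
opening: 84.9
gripper_force: 0.0
```

```bash
cat > st.py <<'E'
from bench import manip
import numpy as np
from scipy.spatial.transform import Rotation as R
def st():
    o=manip.get_obs();M=R.from_rotvec(o["tcp_rot"]).as_matrix();a=.225
    r=np.array([o["position"][0]-503.8,o["position"][1]-70.3]);X=np.array([np.cos(a),np.sin(a)]);Y=np.array([-X[1],X[0]])
    f=o["contact_force"]
    print("t",round(o["clock"],2),"rail",(r@X).round(1),(r@Y).round(1),"z",o["position"][2].round(1),"toolxinrail",(M[:2,0]@X).round(3),(M[:2,0]@Y).round(3),"tilt",M[:2,2].round(3),"F rail",(f[:2]@X).round(1),(f[:2]@Y).round(1),f[2].round(1),"open",round(o["opening"],1))
if __name__=="__main__":st()
E
python3 st.py
```

```text
t 1.35 rail -273.1 246.2 z 139.7 toolxinrail -0.853 0.522 tilt [-0.045 -0.067] F rail 0.6 -0.2 -0.1 open 84.9
```

The first call was refused, because a twist entry is capped at 1, so the slide ran unrotated. Nothing was touched. I'll recover from here, back into the workspace first.

apply_moves(slide=[[-0.35, 0.08, -0.1], [-0.4, 0.08, -0.1], [-0.4, 0.08, 0], [-0.4, 0.08, 0], [0, 0, 0]], twist=[[0, 0, 0], [0, 0, 0], [0, 0, 0], [0, 0, 0], [0, 0, 0]], gripper=-1)

```text
clock: 1.98
position: [343.9, 234.0, 154.7]
tcp_rot: [-0.503, -3.07, 0.109]
contact_force: [0.4, -0.6, -1.2]
opening: 0.0
gripper_force: 0.0
```

```bash
python3 st.py
python3 - <<'E'
from bench import manip
from scipy.spatial.transform import Rotation as R
import numpy as np
o=manip.get_obs();M=R.from_rotvec(o["tcp_rot"])
a=.225;X=[np.cos(a),np.sin(a),0];Y=[-np.sin(a),np.cos(a),0]
G=R.from_matrix(np.c_[-np.array(X),Y,[0,0,-1]])
print((M.inv()*G).as_rotvec(degrees=True)/6, o["q"])
E
```

```text
t 1.98 rail -119.3 195.2 z 154.7 toolxinrail -0.852 0.523 tilt [-0.04  -0.064] F rail 0.3 -0.7 -1.2 open 0.0
[-0.64005666 -0.35389828 -5.2507534 ] [-0.54965518  0.4025512  -0.26562426  2.29949372  0.23411051  0.53867443
  0.24058188]
```

apply_moves(slide=[[-0.4, 0, 0], [-0.3, 0, 0], [0, 0, 0], [0, 0, 0], [0, 0, 0], [0, 0, 0], [0, 0, 0]], twist=[[-0.107, -0.059, -0.875], [-0.107, -0.059, -0.875], [-0.107, -0.059, -0.875], [-0.107, -0.059, -0.875], [-0.107, -0.059, -0.875], [-0.107, -0.059, -0.875], [0, 0, 0]])

```text
clock: 2.85
position: [407.3, 214.0, 153.3]
tcp_rot: [0.358, -3.118, 0.003]
contact_force: [-0.6, -0.2, 0.1]
opening: 0.1
gripper_force: 0.0
```

```bash
python3 st.py
```

```text
t 2.85 rail -62.0 161.6 z 153.3 toolxinrail -1.0 -0.004 tilt [-0.002 -0.002] F rail -0.7 -0.1 0.1 open 0.1
```

apply_moves(slide=[[-0.31, -0.04, 0], [-0.31, -0.04, 0], [0, 0, 0.3], [0, 0, 0.3], [0, 0, 0.3], [0, 0, 0.2], [0, 0, 0.15], [0, 0, 0.06], [0, 0, 0]], twist=[[0, 0, 0], [0, 0, 0], [0, 0, 0], [0, 0, 0], [0, 0, 0], [0, 0, 0], [0, 0, 0], [0, 0, 0], [0, 0, 0]])

```text
clock: 3.98
position: [469.5, 219.4, 22.1]
tcp_rot: [0.357, -3.119, 0.003]
contact_force: [-0.0, 0.2, 0.5]
opening: 0.4
gripper_force: 0.0
```

Run:
```python
from st import *
import cv2
st()
c=manip.capture("side")["image"][170:305,260:400,::-1]
cv2.imwrite("pics/side2.png",cv2.resize(c,None,fx=4.4,fy=4.4,interpolation=cv2.INTER_CUBIC))
```

```text
t 3.98 rail -0.2 153.0 z 22.1 toolxinrail -1.0 -0.003 tilt [-0.002 -0.002] F rail 0.0 0.2 0.5 open 0.4
```

View pics/side2.png

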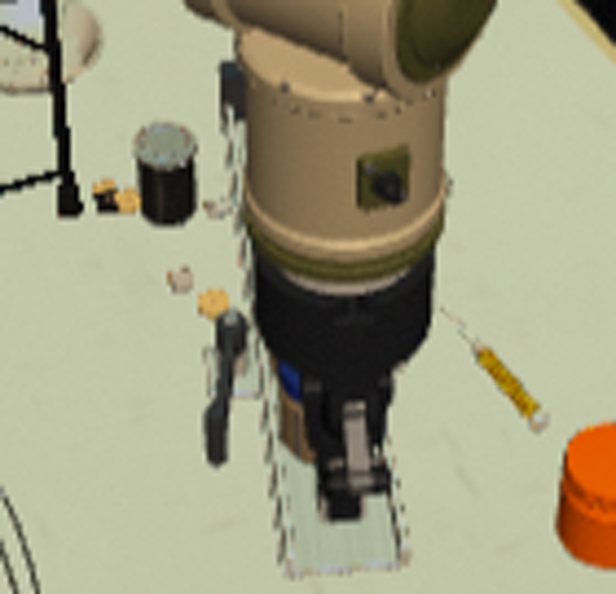

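The fingertips at about (345,500) are centred in the channel behind jar 4, clear of the walls. I'll push now.

apply_moves(slide=[[0, -0.05, 0], [0, -0.05, 0], [0, -0.04, 0], [0, -0.04, 0], [0, -0.04, 0], [0, -0.04, 0], [0, -0.05, 0], [0, -0.05, 0], [0, -0.05, 0], [0, -0.05, 0]], twist=[[0, 0, 0], [0, 0, 0], [0, 0, 0], [0, 0, 0], [0, 0, 0], [0, 0, 0], [0, 0, 0], [0, 0, 0], [0, 0, 0], [0, 0, 0]])

```text
clock: 5.28
position: [480.0, 174.3, 22.2]
tcp_rot: [0.358, -3.119, 0.002]
contact_force: [0.1, 3.4, 1.7]
opening: 0.0
gripper_force: 1.4
```

```bash
python3 st.py
```

```text
t 5.28 rail -0.1 106.7 z 22.2 toolxinrail -1.0 -0.003 tilt [-0.002 -0.002] F rail 0.8 3.3 1.7 open 0.0
```

apply_moves(slide=[[0, -0.05, 0], [0, -0.05, 0], [0, -0.05, 0], [0, -0.05, 0], [0, -0.05, 0], [0, -0.05, 0], [0, -0.05, 0], [0, -0.04, 0]], twist=[[0, 0, 0], [0, 0, 0], [0, 0, 0], [0, 0, 0], [0, 0, 0], [0, 0, 0], [0, 0, 0], [0, 0, 0]])

```text
clock: 6.28
position: [488.8, 136.0, 22.2]
tcp_rot: [0.357, -3.118, 0.003]
contact_force: [-1.1, 2.7, 2.0]
opening: 0.2
gripper_force: 1.4
```

```bash
python3 st.py
```

```text
t 6.28 rail -0.0 67.4 z 22.2 toolxinrail -1.0 -0.003 tilt [-0.003 -0.002] F rail -0.5 2.9 2.0 open 0.2
```

Pushing at about 3 N. Next, slower until the force rises at the stop (expected near y ≈ 43).

apply_moves(slide=[[0, -0.03, 0], [0, -0.03, 0], [0, -0.03, 0], [0, -0.03, 0], [0, -0.02, 0], [0, -0.02, 0], [0, -0.02, 0]], twist=[[0, 0, 0], [0, 0, 0], [0, 0, 0], [0, 0, 0], [0, 0, 0], [0, 0, 0], [0, 0, 0]])

```text
clock: 7.15
position: [492.8, 118.8, 22.2]
tcp_rot: [0.357, -3.118, 0.003]
contact_force: [0.1, 2.3, 0.9]
opening: -0.2
gripper_force: 1.4
```

apply_moves(slide=[[0, -0.01, 0], [0, -0.01, 0], [0, -0.01, 0]], twist=[[0, 0, 0], [0, 0, 0], [0, 0, 0]])

```text
clock: 7.52
position: [493.5, 115.9, 22.2]
tcp_rot: [0.357, -3.118, 0.003]
contact_force: [-0.7, 1.3, 1.3]
opening: 0.4
gripper_force: 1.3
```

```bash
python3 st.py
```

```text
t 7.53 rail 0.1 46.8 z 22.2 toolxinrail -1.0 -0.003 tilt [-0.003 -0.002] F rail -0.4 1.4 1.3 open 0.4
```

apply_moves(slide=[[0, -0.01, 0], [0, -0.01, 0], [0, -0.01, 0]], twist=[[0, 0, 0], [0, 0, 0], [0, 0, 0]])

```text
clock: 7.9
position: [494.1, 112.9, 22.2]
tcp_rot: [0.357, -3.118, 0.003]
contact_force: [0.4, 2.3, 0.4]
opening: -0.2
gripper_force: 1.3
```

apply_moves(slide=[[0, -0.01, 0], [0, -0.01, 0]], twist=[[0, 0, 0], [0, 0, 0]])

```text
clock: 8.15
position: [494.6, 111.0, 22.2]
tcp_rot: [0.357, -3.118, 0.003]
contact_force: [-0.6, 2.1, 1.0]
opening: 0.1
gripper_force: 1.3
```

apply_moves(slide=[[0, -0.01, 0], [0, -0.01, 0]], twist=[[0, 0, 0], [0, 0, 0]])

```text
clock: 8.4
position: [495.2, 109.7, 22.3]
tcp_rot: [0.358, -3.119, 0.001]
contact_force: [-1.7, 6.6, 1.7]
opening: 0.1
gripper_force: 3.2
```

apply_moves(slide=[[0, -0.01, 0], [0, -0.01, 0]], twist=[[0, 0, 0], [0, 0, 0]])

```text
clock: 8.65
position: [495.9, 109.4, 22.5]
tcp_rot: [0.36, -3.12, -0.002]
contact_force: [-2.6, 10.5, 2.8]
opening: -0.1
gripper_force: 5.5
```

The row is hard against the stop, at 10 N and no longer moving. I'll back off and lift, then work out the keeper approach.

apply_moves(slide=[[0, 0.02, 0], [0, 0.03, 0], [0, 0.1, 0], [0, 0.2, 0], [0, 0.25, 0], [0, 0, -0.3], [0, 0, -0.35], [0, 0, -0.3], [0, 0, 0]], twist=[[0, 0, 0], [0, 0, 0], [0, 0, 0], [0, 0, 0], [0, 0, 0], [0, 0, 0], [0, 0, 0], [0, 0, 0], [0, 0, 0]])

```text
clock: 9.78
position: [483.0, 166.1, 118.9]
tcp_rot: [-0.356, 3.121, -0.002]
contact_force: [0.8, -0.6, -0.3]
opening: 0.1
gripper_force: 0.0
```

Run:
```python
from st import *
from h import *
from ov import proj
import cv2
st();print(manip.get_obs()["q"].round(2))
def rl(p):
    a=.225;r=p[:2]-[503.8,70.3];return (r@[np.cos(a),np.sin(a)]).round(0),(r@[-np.sin(a),np.cos(a)]).round(0)
S=lambda u,v,z:rl(ray("side",u/1.25,v/1.25,z))
print("leg",S(345,270,0),"can",S(372,275,0),"bottle",S(266,320,0),"lampbase",S(290,490,0),"orange",S(498,370,0))
print("post top",rl(si((295,308),40)),"bottom",rl(si((296,345),5)))
for n,(x,y,w,h) in dict(scene=(235,170,130,65),side=(280,170,105,135)).items():
    c=manip.capture(n)["image"][y:y+h,x:x+w,::-1];s=5.5 if n=="scene" else 4.4
    globals()[n]=cv2.resize(c,None,fx=3.5,fy=3.5,interpolation=cv2.INTER_CUBIC)
cv2.imwrite("pics/b2.png",np.hstack([side,cv2.copyMakeBorder(scene[:,:430],0,side.shape[0]-scene.shape[0],0,0,cv2.BORDER_CONSTANT)]))
```

```text
t 9.78 rail 1.1 98.1 z 118.9 toolxinrail -1.0 -0.002 tilt [ 0.001 -0.001] F rail 0.6 -0.8 -0.3 open 0.1
[-0.15  0.55 -0.42  2.17  0.45  0.51  0.89]
leg (np.float64(119.0), np.float64(-98.0)) can (np.float64(67.0), np.float64(-77.0)) bottle (np.float64(265.0), np.float64(19.0)) lampbase (np.float64(209.0), np.float64(347.0)) orange (np.float64(-124.0), np.float64(176.0))
post top (np.float64(-36.0), np.float64(43.0)) bottom (np.float64(-39.0), np.float64(35.0))
```

View pics/b2.png

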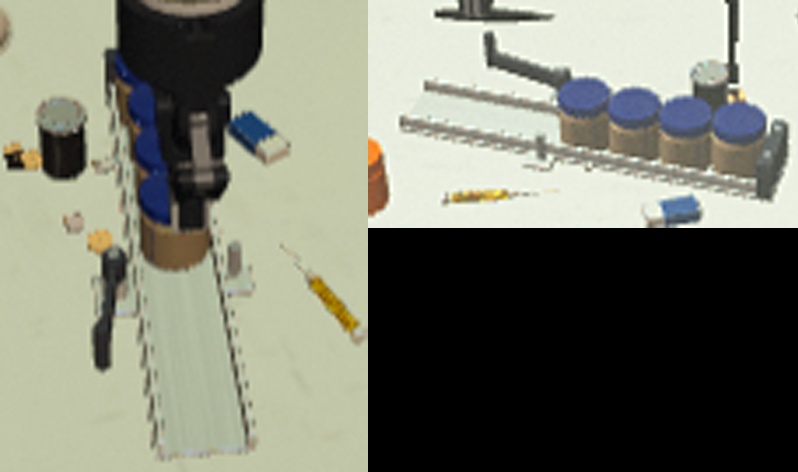

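The picture shows the train home against the stop with no gaps, the bystanders unmoved, and the keeper still open with its pin near (102,335). I'll use the side of the shut fingers (tool +x) to push, 42 mm up, which clears the small latch post. First, move to behind the pin.

apply_moves(slide=[[-0.26, 0.03, 0], [-0.26, 0.03, 0], [-0.26, 0.03, 0], [0, 0, 0], [0, 0, 0]], twist=[[0, 0, 0], [0, 0, 0], [0, 0, 0.75], [0, 0, 0.75], [0, 0, 0]])

```text
clock: 10.5
position: [555.4, 192.2, 115.4]
tcp_rot: [0.113, -3.135, 0.005]
contact_force: [0.6, -0.2, -0.8]
opening: 0.0
gripper_force: 0.0
```

```bash
python3 st.py
```

```text
t 10.5 rail 77.5 107.3 z 115.4 toolxinrail -0.988 0.153 tilt [-0.005 -0.003] F rail 0.6 -0.3 -0.8 open 0.0
```

apply_moves(slide=[[-0.02, 0, 0.25], [0, 0, 0.25], [0, 0, 0.15], [0, 0, 0.08], [0, 0, 0]], twist=[[0, 0, 0], [0, 0, 0], [0, 0, 0], [0, 0, 0], [0, 0, 0]])

```text
clock: 11.12
position: [557.7, 192.2, 43.6]
tcp_rot: [0.112, -3.136, 0.004]
contact_force: [0.4, -0.0, 0.3]
opening: 0.2
gripper_force: 0.0
```

Run:
```python
from st import *
import cv2
st()
a=manip.capture("side")["image"][210:290,270:370,::-1];b=manip.capture("scene")["image"][150:230,240:340,::-1]
cv2.imwrite("pics/k1.png",cv2.resize(np.hstack([a,b]),None,fx=4,fy=4,interpolation=cv2.INTER_CUBIC))
```

```text
t 11.12 rail 79.7 106.8 z 43.6 toolxinrail -0.988 0.153 tilt [-0.003 -0.003] F rail 0.4 -0.1 0.3 open 0.2
```

View pics/k1.png

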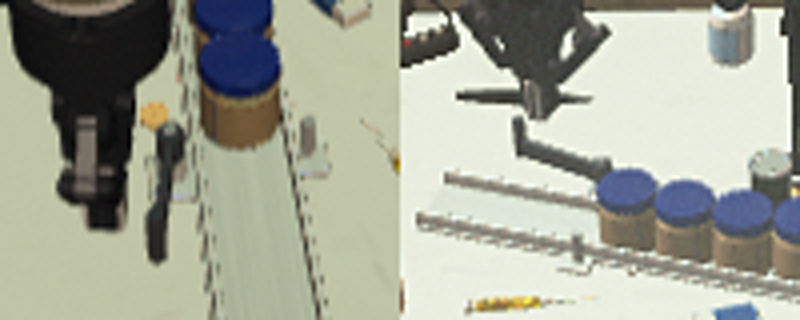

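The fingertips at about (107,225) in the left half sit 10–14 mm to the outer side of the pin at (157,215), at matching radius. I'll close the gap and swing along the arc.

apply_moves(slide=[[0.04, 0, 0.03], [0.04, 0, 0], [0.02, 0, 0], [0.02, 0, 0], [0.076, 0.013, 0], [0.076, 0.013, 0], [0.076, 0.013, 0], [0.076, 0.013, 0], [0, 0, 0]], twist=[[0, 0, 0], [0, 0, 0], [0, 0, 0], [0, 0, 0], [0, 0, -1], [0, 0, -1], [0, 0, -1], [0, 0, -1], [0, 0, 0]])

```text
clock: 12.35
position: [515.0, 189.4, 41.0]
tcp_rot: [0.76, -3.045, 0.002]
contact_force: [0.5, 0.3, -0.3]
opening: 0.1
gripper_force: 0.0
```

```bash
cat > st2.py <<'E'
from st import *
import cv2
st()
o=manip.get_obs();print(o["q"].round(2))
# dark pixel centroid-free: pivot-relative TCP
M=R.from_rotvec(o["tcp_rot"]).as_matrix();a=.225;X=np.array([np.cos(a),np.sin(a)]);Y=np.array([-X[1],X[0]])
piv=np.array([503.8,70.3])+42*X+40*Y;r=o["position"][:2]-piv
print("rel pivot in tool x,y",(r@M[:2,0]).round(1),(r@M[:2,1]).round(1),"F tool x,y",(o["contact_force"]@M[:,0]).round(1),(o["contact_force"]@M[:,1]).round(1))
E
python3 st2.py
```

```text
t 12.35 rail 37.4 113.6 z 41.0 toolxinrail -0.965 -0.261 tilt [-0.003 -0.002] F rail 0.6 0.2 -0.3 open 0.1
[-0.19  0.7  -0.39  2.12  0.62  0.43  0.99]
rel pivot in tool x,y -14.8 72.2 F tool x,y -0.6 0.0
```

apply_moves(slide=[[0.076, 0.013, 0], [0.076, 0.013, 0], [0.076, 0.013, 0], [0.076, 0.013, 0], [0.076, 0.013, 0], [0.076, 0.013, 0], [0.076, 0.013, 0], [0.076, 0.013, 0], [0.076, 0.013, 0], [0, 0, 0]], twist=[[0, 0, -1], [0, 0, -1], [0, 0, -1], [0, 0, -1], [0, 0, -1], [0, 0, -1], [0, 0, -1], [0, 0, -1], [0, 0, -1], [0, 0, 0]])

```text
clock: 13.6
position: [466.1, 144.0, 41.2]
tcp_rot: [2.056, -2.371, -0.0]
contact_force: [-0.5, -0.2, -0.2]
opening: -0.0
gripper_force: 0.0
```

```bash
python3 st2.py
python3 - <<'E'
from st import *
import cv2
# numeric check of keeper: dark pixels in side image near rail
im=manip.capture("side")["image"];c=im[225:275,290:360].max(2)
for r in c[::2]: print("".join("#" if v<60 else ("+" if v<110 else ".") for v in r))
E
```

```text
t 13.6 rail -20.3 80.2 z 41.2 toolxinrail -0.359 -0.933 tilt [-0.003 -0.002] F rail -0.5 -0.1 -0.2 open -0.0
[-0.02  0.71 -0.57  2.25  0.95  0.45  1.62]
rel pivot in tool x,y -15.2 72.6 F tool x,y 0.3 0.4
.........................#############################################
.........................+.########################################+..
.............................####################################....+
..............................#######################+########....+###
..........................+...#+#####################+#######...######
..............................+++#####################################
..............................++++++##################################
..............................++++++++###++###########################
.....................+..+..+..+++++++++.....+########################+
...................+#+++##.+...++++++++......+###++#+#######..+###+...
...................#################++++++++.###+.+#+.+#####..........
...................+############################+.+#+..####+..........
...................+#####++################
[... 179 characters left out ...]
.............................................................
.............................+.......................+................
......................................................+...............
......................................................+...............
..............................+.......................................
.......................................................+..............
......................................................................
...............................+......................................
...............................+........................#.............
........................................................+.............
```

The keeper follows, now lying across the rail with about 21° left. I'll finish slowly.

apply_moves(slide=[[0.076, 0.013, 0], [0.076, 0.013, 0], [0.038, 0.006, 0], [0.038, 0.006, 0], [0, 0, 0]], twist=[[0, 0, -1], [0, 0, -1], [0, 0, -0.5], [0, 0, -0.5], [0, 0, 0]])

```text
clock: 14.28
position: [461.9, 122.1, 41.3]
tcp_rot: [2.402, -2.02, -0.001]
contact_force: [0.4, -0.1, 0.1]
opening: -0.1
gripper_force: 0.0
```

```bash
python3 st2.py
```

```text
t 14.28 rail -29.3 59.8 z 41.3 toolxinrail -0.053 -0.999 tilt [-0.002 -0.002] F rail 0.4 -0.2 0.1 open -0.1
[ 0.06  0.72 -0.64  2.27  1.02  0.48  1.89]
rel pivot in tool x,y -16.0 72.3 F tool x,y 0.1 -0.4
```

apply_moves(slide=[[0.02, 0, 0], [0.02, 0, 0], [0.01, 0, 0]], twist=[[0, 0, -0.5], [0, 0, 0], [0, 0, 0]])

```text
clock: 14.65
position: [462.5, 119.4, 41.5]
tcp_rot: [2.458, -1.956, -0.005]
contact_force: [-3.5, 8.5, -1.5]
opening: 0.2
gripper_force: 4.2
```

```bash
python3 st2.py
```

```text
t 14.65 rail -29.3 57.1 z 41.5 toolxinrail 0.002 -1.0 tilt [-0.002  0.002] F rail -1.5 9.1 -1.5 open 0.2
[ 0.08  0.72 -0.66  2.27  1.03  0.48  1.95]
rel pivot in tool x,y -17.2 71.3 F tool x,y -9.0 1.5
```

apply_moves(slide=[[0.02, 0, 0], [0, 0, 0]], twist=[[0, 0, 0], [0, 0, 0]])

```text
clock: 14.9
position: [462.6, 119.2, 41.6]
tcp_rot: [-2.458, 1.953, 0.008]
contact_force: [-4.2, 11.8, -1.6]
opening: -0.2
gripper_force: 6.1
```

```bash
python3 st2.py
```

```text
t 14.9 rail -29.3 56.9 z 41.6 toolxinrail 0.003 -1.0 tilt [-0.003  0.005] F rail -1.5 12.4 -1.6 open -0.2
[ 0.08  0.72 -0.66  2.27  1.03  0.48  1.95]
rel pivot in tool x,y -17.1 71.2 F tool x,y -12.4 1.4
```

apply_moves(slide=[[-0.03, 0, 0], [-0.05, 0, 0], [-0.2, 0, 0], [-0.3, 0, 0], [0, 0, -0.4], [0, 0, -0.5], [0, 0, -0.5], [0, 0, -0.5], [0, 0, 0]], twist=[[0, 0, 0], [0, 0, 0], [0, 0, 0], [0, 0, 0], [0, 0, 0], [0, 0, 0], [0, 0, 0], [0, 0, 0], [0, 0, 0]])

```text
clock: 16.02
position: [451.8, 172.7, 234.3]
tcp_rot: [-2.456, 1.957, -0.005]
contact_force: [1.0, 0.7, -0.2]
opening: -0.2
gripper_force: 0.0
```

```bash
python3 st2.py
python3 - <<'E'
from st import *
from ov import *
from fit import f
# predicted keeper pixels for shut vs observed, both cameras
for th in(0,.1,.2):
    p=f.x[:5].copy();p[4]=th
    L=lines(p)
    for n in("side","scene"): print(th,n,proj(n,L[-2]).round(1).tolist(),proj(n,L[-1]).round(1).tolist())
im=manip.capture("side")["image"];c=im[215:260,296:366].max(2)
print("side rows215 cols296")
for r in c: print("".join("#" if v<60 else ("+" if v<110 else ".") for v in r))
im=manip.capture("scene")["image"];c=im[175:225,250:360].max(2)
print("scene rows175 cols250")
for r in c[::1]: print("".join("#" if v<60 else ("+" if v<110 else ".") for v in r))
E
```

```text
t 16.02 rail -27.8 111.4 z 234.3 toolxinrail 0.0 -1.0 tilt [ 0.003 -0.001] F rail 1.1 0.5 -0.2 open -0.2
[ 0.25  0.47 -1.01  2.1   0.53  0.85  2.29]
rel pivot in tool x,y -71.4 69.8 F tool x,y -0.5 -1.1
0 side [[311.6, 242.7], [345.4, 239.9]] [[345.2, 244.9], [345.6, 233.4]]
0 scene [[290.1, 190.3], [281.5, 205.0]] [[281.9, 209.1], [281.1, 199.7]]
0.1 side [[311.6, 242.7], [345.7, 242.3]] [[345.5, 247.3], [345.9, 235.8]]
0.1 scene [[290.1, 190.3], [279.2, 204.5]] [[279.6, 208.6], [278.7, 199.2]]
0.2 side [[311.6, 242.7], [345.7, 244.7]] [[345.5, 249.8], [345.9, 238.3]]
0.2 scene [[290.1, 190.3], [277.0, 203.8]] [[277.4, 207.9], [276.5, 198.6]]
side rows215 cols296
########+............+#+++++++++++++++++#+............................
########+.............++##++++++++++++++++............................
########+..............+###++++++++++++++.............................
########..........+...+++##++++++++++++++.............................
######+...........+....+.+++.+++++++++++++............................
####++............+....+++++++++++++++++++............................
.
[... 7639 characters left out ...]
...................++++++++.......
......................................................................................+........+++++++........
............................................................................................++++++++++........
................................................................................................++++++........
................................................................................................+++++.........
................................................................................................+++++.........
................................................................................................++++..........
```

Both cameras match the shut prediction: the pin is at (346,233–246) in side and (281.5,200–210) in scene. The arm is clear, so I'm handing in.

```bash
python3 -c "
from bench import manip
print(manip.finish_job())"
```

```text
the job is handed in; nothing more can be done
None
```

The four jars are home against the end stop with no visible gaps and the keeper arm is shut behind jar 4. The robot is clear of everything, and I handed the job in at about 16 s of the 54 s allowed; one early move ran off course after a refused call, but it touched nothing.

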